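# Load a counterweighted sample carrier and hold it level over its shaker dock

### The job

Stand the grey-capped vial upright on the blue stage of the sample carrier, between its four white stops, and let go of it. Then pick the loaded carrier up by the bar at its balance point and hold it level and still about 5 cm above the seats of the grey shaker dock, lined up with them (blue stage over the round ring, dark counterweight over the square seat), vial still standing between its stops and never tipped over; leave the other vial and the dropper bottles where they are. The job finishes while you are holding the carrier there: do not set it down or let go.

Things in the scene. Friction and masses are not known exactly. Their poses are not given: they have to be found in the camera images.
- vial_grey_mid (a point): Centre, half-way up, of the loose sample vial with the GREY cap: diameter 22 mm, 51 mm tall, about 18 g, standing upright; z axis up along the vial.
- vial_plain_mid (a point): Centre, half-way up, of the other loose vial, with the WHITE cap: diameter 22 mm, 59 mm tall. A bystander, to be left alone; it and the grey-capped vial may have changed places.
- carrier: Loose sample carrier, 0.55 kg, on two feet. Origin on its underside below the balance point; x along the bar to the blue stage, z up. Dark block 50 x 50 mm, 56 mm tall, at x = -70 mm; round blue stage, diameter 66 mm, at x = +130 mm on a foot of diameter 44 mm. Between them (x = -45 to +97 mm) a bare grey bar 14 mm wide and high, its middle 34 mm above the underside, free below.
- carrier_balance (a point): Balance point of the carrier with the vial on its stage: in the middle of the bar's 14 x 14 mm section, 45 mm from the dark block's near face, 130 mm from the stage's centre (not the middle of the bar, and not marked). Axes as the carrier's.
- carrier_stage (a point): Centre of the blue stage's top, 38 mm above the carrier's underside. Round it on the carrier's x and y axes stand four white stops, 7 mm high and 14 mm wide, opposite ones 31 mm apart inside. Axes as the carrier's.
- dock: Fixed grey shaker dock, 290 x 120 mm, top 41 mm above the worktop, seats on it reaching 55 mm. Origin on the worktop, below where the carrier's balance point belongs; x along the dock to the round ring, z up. Aluminium ring seat, diameter 62 mm, at x = +130 mm; square aluminium seat 64 x 64 mm at x = -70 mm. Black knob on its -y side.
- dock_ring (a point): Centre of the round ring seat, at the height of its rim (55 mm above the worktop): the stage's centre belongs above it.
- dock_mid (a point): Point on the dock's long axis at the height of the seats' rims (55 mm above the worktop): the carrier's balance point belongs above it.
- bottle_blue: Loose dropper bottle with a blue collar, diameter 22 mm, 77 mm tall, origin at the centre of its underside. A bystander.
- bottle_yellow: Loose dropper bottle with a yellow collar, diameter 22 mm, 77 mm tall, origin at the centre of its underside. A bystander.

How it is judged:
On the way:
1. the grey-capped vial stands upright between the stops of the carrier's stage, let go, the carrier still on the worktop (horizontal distance between vial_grey_mid and carrier_stage below 0.0075 m and z of vial_grey_mid in the frame of carrier between 0.0595 and 0.0675 m and angle between vial_grey_mid's own z axis and vertical below 0.12 rad and contact force between the fingers and vial_grey below 0.1 N and height (world z) of carrier below 0.006 m), for 0.2 s.
At the end, for the whole second after the job is handed in: Bar gripped within 20 mm of the balance point; carrier level within 4 degrees, still, touching nothing but gripper and vial, underside 25-85 mm above the seat rims, stage and balance point each within 20 mm of their places over the dock; vial upright between the stops, within 7.5 mm of centre (horizontal distance between vial_grey_mid and carrier_stage below 0.0075 m and z of vial_grey_mid in the frame of carrier between 0.0595 and 0.0675 m and angle between vial_grey_mid's own z axis and vertical below 0.12 rad and contact force between the fingers and vial_grey below 0.1 N and angle between carrier's own z axis and vertical below 0.07 rad and horizontal distance between carrier_stage and dock_ring below 0.02 m and horizontal distance between carrier_balance and dock_mid below 0.02 m and height (world z) of carrier between 0.08 and 0.14 m and x of the grasp point in the frame of carrier between -0.02 and 0.02 m and contact force between the fingers and carrier above 2 N and contact force between carrier and dock below 0.05 N and linear speed of carrier below 0.03 m/s and angular speed of carrier below 0.15 rad/s); the arm keeps its last pose, push and grip.
It fails at once if the grey-capped vial was tipped over (angle between vial_grey_mid's own z axis and vertical above 0.6 rad).
It fails at once if the other vial was disturbed (distance of vial_plain_mid from where it was at the start of the episode above 0.025 m).
It fails at once if a dropper bottle was disturbed (distance of any of bottle_blue, bottle_yellow from where it was at the start of the episode above 0.025 m).
It also fails if it takes over 59 s, if anything falls off the work surface, if the arm or the gripper's body presses on something with over 40 N, if the wrist force passes 120 N, or if a joint passes its speed limit or range.

### The arm

A 6-joint arm with a two-finger parallel gripper is mounted at the origin on a cart in front of the work surface, level with it; the furniture and walls round the work are solid. World frame = base frame: x ahead of the robot, y to its left, z up, the work surface at z = 0. Lengths are in m, angles in rad, forces in N, time in s.
With the tool pointing down it reaches from about 0.425 to 1.125 m from the base axis. Payload 14.9 kg.
Tool frame: the origin (TCP) lies on the centre line of the jaws, within the pads' length; the fingertips stand 11 mm ahead of it and the grasp point (between the pads) lies 8 mm behind it; z points along the fingers, y is the direction in which the jaws open and shut (so a half turn about z gives the same grasp; the last joint's range is limited). The gripper opens to 91 mm and grips with 3 to 60 N. Pads are 32 mm wide; open, the fingers measure 118 mm over their backs; the gripper's body (76 mm by 178 mm) begins 60 mm behind the grasp point.
Start: joints at [1.254, 0.379, 1.734, -0, 1.028, -0.033], TCP at [0.196, 0.672, 0.225] pointing down, gripper open.
Joint ranges: [-2.77, 2.77], [-0.74, 2.19], [0, 2.66], [-1.06, 4.2], [0.31, 2.87], [-3.08, 3.08]. Speed limits (rad/s): [1.89, 1.89, 2.39, 3.14, 3.14, 3.14].

### API

Orientations are given as a unit quaternion [x, y, z, w].
In Python, from workcell import * gives the robot as it stands.
- The arm moves only by the tool move_arm, never from a script. Its argument "deltas" is a list of rows, each an object with "translation": the shift along the tool's x, y, z in cm, a list of three; "rotation": the turn, a rotation vector about the tool's x, y, z in rad, a list of three; "jaw": the opening, from 0 (shut) to 1 (fully open). A call has 1 to 20 rows; each row is the pose to reach, as a shift and turn from the pose commanded when the call began, along the tool's axes at that moment; what a row does not reach only later rows make up. A row lasts 1/8 s, in which the tool goes at most 62.5 mm and 10.7 degrees, less where a joint would pass 70% of its speed; a pose out of reach is approached as far as the arm can. A call with a gripper value outside its range is refused whole. The fingers move at their own pace and stop on an object; "force" is the grip in N (left out, the last holds). Time passes only in rows, so rows that repeat a pose let the fingers close. It gives the time, the measured TCP pose, the force and the opening at its end, in the units of the state.
- read_state(): the state, without advancing time (a new reading comes with each control period).
- grab_frame(name): name is "side" or "top" or "wrist"; returns a dict with "img" (400x640x3 uint8, red, green, blue), "mtx" (3x3 intrinsics, pixels), "cam_to_world" (4x4, takes a point from camera to world coordinates). Camera axes: x right, y up, looking along -z (the intrinsics and any distortion apply to the point x, -y, -z); pixel columns grow to the right and rows downward; lengths in m; the calibration is good to about 2 mm. A picture is of the moment at which its call begins. There is no depth.
- finish_job(): hands the job in, once; it reports no verdict.
Trained networks look in a picture, given as the dict that the camera call returned (one of the last four; its "shot" number tells which), for a name from the list of things; names that differ only in an ending like _2 or _b are one class to them, and where a whole thing is asked for, a point or a joint stands for the part that bears it (a point fixed in the world has none). Each returns a list of dicts, best first, with "p" (0 to 1); they miss things now and then, are a little off and sometimes report something else, mostly with a low value. They report only what shows in the picture. A call takes as long as a camera call.
- look_for(picture, thing): "rect" ([left, top, right, bottom] in pixels, round what is visible of it).
- trace(picture, thing): "pixels" (400x640 bool, what is visible of it) and "rect" ([left, top, right, bottom] in pixels, round what is visible of it).
- place_of(picture, thing): "centre" ([column, row] in pixels: a listed point, or the origin of a listed thing).
The state is a dict: "time_s": time; "joints": joint angles; "joint_vel": joint speeds; "tau": joint torques, N m; "eef_pos": TCP position; "orientation": TCP orientation; "contact_force": force on the tool from outside, world axes, zero at the start; "torque": the same for the moment, N m; "width": finger opening in m.
Only numpy, scipy, OpenCV 4.12 (cv2) and the standard library are available. Lean on these libraries where they do the work, as an engineer would, in place of code of your own. Each camera call takes 0.05 s, during which the arm holds its last target.

## Working session

There is one attempt and no reset: what is moved stays moved. The work goes in short steps, Python scripts to look and compute and a tool call to move; the robot and the scene stay as the last step left them, time stands still between calls to the robot, and variables do not carry over. Pictures are saved under pics/ and viewed, and the job is handed in when it is done.

Besides the shell and the picture viewer there is one more tool, called after "Request:" by a JSON object that holds its "api" and its "payload". move_arm: Moves the arm, as the interface text tells. Its arguments: {"type":"object","properties":{"deltas":{"type":"array","items":{"type":"object","properties":{"translation":{"type":"array","items":{"type":"number"}},"rotation":{"type":"array","items":{"type":"number"}},"jaw":{"type":"number"}}}},"force":{"type":"number"}},"required":["deltas"]}

```bash
ls; mkdir -p pics
python3 - <<'E'
from workcell import *
import cv2
print(read_state())
for n in ["side","top","wrist"]:
    f=grab_frame(n); cv2.imwrite(f"pics/a_{n}.png",f["img"][:,:,::-1])
    print(n,f["mtx"].tolist(),f["cam_to_world"].round(3).tolist(),[k for k in f])
    for t in ["vial_grey_mid","vial_plain_mid","carrier","carrier_balance","carrier_stage","dock","dock_ring","dock_mid","bottle_blue","bottle_yellow"]:
        print(t,[(round(float(d["p"]),2),[round(float(x)) for x in d["centre"]]) for d in place_of(f,t)[:3]])
E
```

```text
pics
{'time_s': 0.0, 'joints': array([ 1.25371059e+00,  3.79379869e-01,  1.73480400e+00,  1.07482077e-05,
        1.02848509e+00, -3.32779469e-02]), 'joint_vel': array([ 0.00146668, -0.00129678,  0.00111818, -0.00125368, -0.0001725 ,
       -0.00067368]), 'tau': array([ 5.81102679e-03, -7.63740563e+01, -4.34349382e+01,  6.53088908e-02,
        4.24933154e-02, -8.66080336e-05]), 'eef_pos': array([0.19587484, 0.67162674, 0.22429681]), 'orientation': array([ 1.41430854e-01,  9.89947990e-01, -5.29112719e-04, -9.83239587e-05]), 'contact_force': array([-0.59798403,  0.42686959, -1.18010522]), 'torque': array([-0.01112571, -0.00123324,  0.00352592]), 'width': 0.09091413254774455}
side [[456.5271622338238, 0.0, 319.69659303368115], [0.0, 456.5271622338238, 202.41763342604582], [0.0, 0.0, 1.0]] [[-0.974, 0.128, -0.185, 0.395], [-0.225, -0.545, 0.808, 0.762], [0.002, 0.829, 0.56, 0.685], [0.0, 0.0, 0.0, 1.0]] ['img', 'mtx', 'cam_to_world', 'shot']
vial_grey_mid [(0.65, [381, 240])]
vial_plain_mid [(0.49, [323, 243])]
carrier [(0.57, [342, 341])]
carrier_balance [(0.56, [339, 327])]
carrier_sta
[... 621 characters left out ...]
 [(0.71, [187, 253]), (0.36, [370, 244]), (0.2, [376, 241])]
carrier_stage [(0.86, [239, 252])]
dock [(0.84, [373, 247])]
dock_ring [(0.94, [430, 235]), (0.53, [188, 254])]
dock_mid [(0.65, [375, 244])]
bottle_blue [(0.7, [238, 249]), (0.56, [327, 170])]
bottle_yellow [(0.53, [350, 146])]
wrist [[296.2333607644883, 0.0, 315.59101395482946], [0.0, 296.2333607644883, 195.3986704561441], [0.0, 0.0, 1.0]] [[0.28, -0.924, -0.259, 0.123], [0.96, 0.27, 0.075, 0.693], [0.0, -0.27, 0.963, 0.384], [0.0, 0.0, 0.0, 1.0]] ['img', 'mtx', 'cam_to_world', 'shot']
vial_grey_mid []
vial_plain_mid []
carrier []
carrier_balance []
carrier_stage []
dock []
dock_ring []
dock_mid []
bottle_blue []
bottle_yellow []
```

View pics/a_side.png

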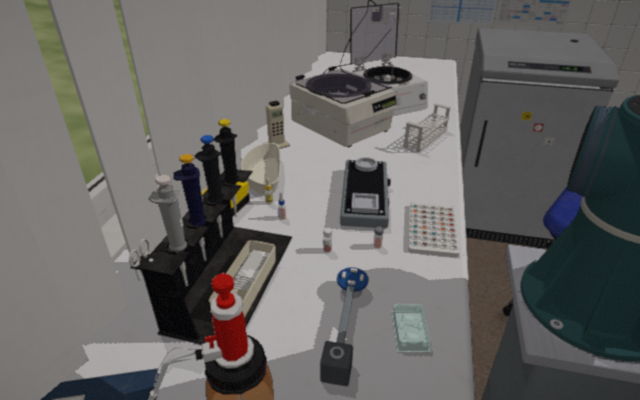

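View pics/a_top.png

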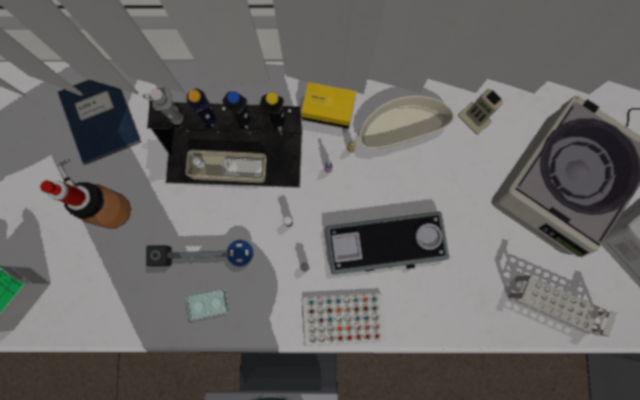

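```bash
cat > h.py <<'E'
from workcell import *
import numpy as np, cv2
from scipy.spatial.transform import Rotation as R
def ray(f,uv):
    K=f["mtx"];T=f["cam_to_world"]
    d=np.array([(uv[0]-K[0,2])/K[0,0],-(uv[1]-K[1,2])/K[1,1],-1.])
    return T[:3,3],T[:3,:3]@d
def at(f,uv,z):
    o,d=ray(f,uv); return o+d*(z-o[2])/d[2]
def proj(f,P):
    T=f["cam_to_world"];c=T[:3,:3].T@(np.asarray(P,float)-T[:3,3]);K=f["mtx"]
    return np.array([K[0,0]*c[0]/-c[2]+K[0,2],K[1,1]*(-c[1])/-c[2]+K[1,2]])
def crop(f,name,c,r,s):
    x0,y0=max(0,c-r),max(0,int(r*0) + 0) 
    pass
def save(f,name,box,s):
    l,t,r,b=box
    cv2.imwrite(f"pics/{name}.png",cv2.resize(f["img"][t:b,l:r,::-1],None,fx=s,fy=s,interpolation=cv2.INTER_CUBIC))
E
python3 - <<'E'
from h import *
hs={"vial_grey_mid":.0255,"vial_plain_mid":.0295,"carrier":0,"carrier_balance":.034,"carrier_stage":.038,"dock":0,"dock_ring":.055,"dock_mid":.055,"bottle_blue":0,"bottle_yellow":0}
for n in ["side","top"]:
    f=grab_frame(n)
    save(f,"b_"+n,(250,140,450,390) if n=="side" else (130,130,460,300),2.4)
    for t,z in hs.items():
        for d in place_of(f,t)[:2]: print(n,t,round(float(d["p"]),2),np.round(d["centre"],1),at(f,d["centre"],z).round(4))
E
```

```text
side vial_grey_mid 0.66 [377.1 238.4] [ 0.4507 -0.0753  0.0255]
side vial_grey_mid 0.38 [340.5 330.6] [0.4825 0.2083 0.0255]
side vial_plain_mid 0.6 [324.4 239.9] [ 0.5671 -0.0373  0.0295]
side carrier 0.71 [342.7 337.6] [0.4788 0.2021 0.    ]
side carrier_balance 0.92 [339.2 328.7] [0.4845 0.2117 0.034 ]
side carrier_stage 0.77 [351.4 277.2] [0.4851 0.0788 0.038 ]
side dock 0.8 [365.8 201.9] [ 0.5018 -0.2573  0.    ]
side bottle_blue 0.7 [280.5 218.8] [ 0.7022 -0.1313  0.    ]
side bottle_yellow 0.47 [266.7 202.3] [ 0.7602 -0.1948  0.    ]
top vial_grey_mid 0.44 [304.4 267.9] [ 0.4462 -0.0797  0.0255]
top vial_grey_mid 0.26 [371.8 241.7] [ 0.5102 -0.2455  0.0255]
top vial_plain_mid 0.64 [286.6 218. ] [ 0.5688 -0.0352  0.0295]
top carrier 0.76 [190.3 252.6] [0.4854 0.2082 0.    ]
top carrier 0.43 [377.  240.6] [ 0.5152 -0.2612  0.    ]
top carrier_balance 0.83 [183.9 254.9] [0.4775 0.2147 0.034 ]
top carrier_stage 0.77 [236.4 254.5] [0.4781 0.0856 0.038 ]
top dock 0.94 [371.2 243.1] [ 0.5089 -0.2465  0.    ]
top dock_ring 0.59 [428.  233.6] [ 0.527  -0.3779  0.055 ]
top dock_ring 0.47 [306.3 265.4] [ 0.451  -0.0852  0.055 ]
top dock_mid 0.79 [375.3 242.3] [ 0.5061 -0.2508  0.055 ]
top bottle_yellow 0.38 [350.7 147.6] [ 0.7569 -0.1978  0.    ]
```

View pics/b_side.png

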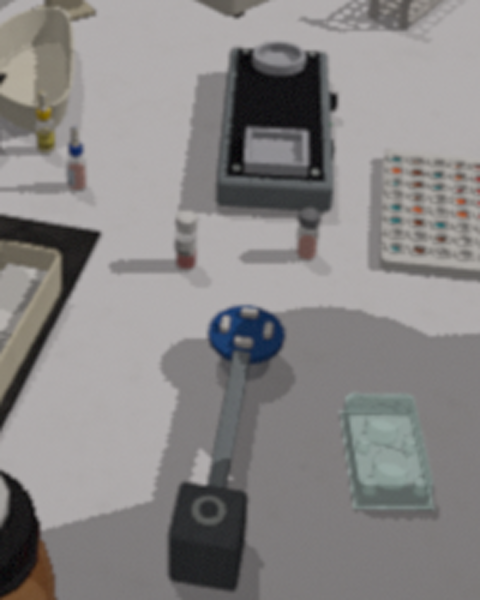

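View pics/b_top.png

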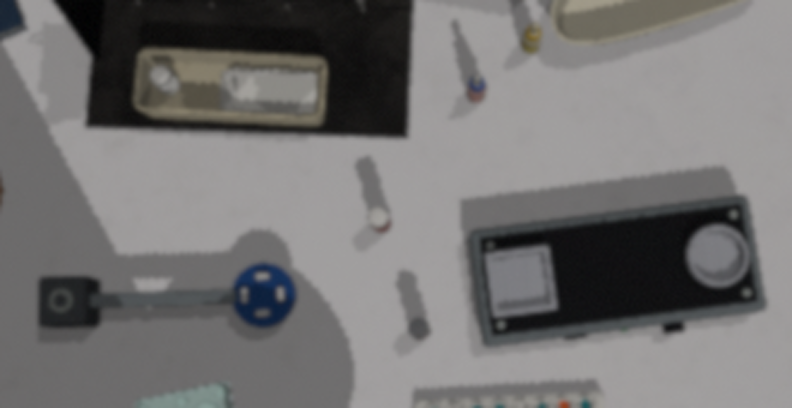

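Run:
```python
from h import *
f=grab_frame("top");s=grab_frame("side")
for n,uv in [("plate TL",(303,292)),("plate TR",(380,292)),("bottle black ring",(85,199)),("bottle right edge",(131,212)),("green",(45,282)),("tray",(207,290))]:
    print(n,[at(f,uv,z).round(3) for z in (0.015,.15)])
# red bottle tip triangulate: top (47,187), side (223,284) ; black ring
for a,b in [((47,187),(223,284)),((90,200),(237,360))]:
    o1,d1=ray(f,a);o2,d2=ray(s,b)
    A=np.c_[d1,-d2];t=np.linalg.lstsq(A,o2-o1,rcond=None)[0];print(o1+d1*t[0],o2+d2*t[1])
# colour segmentation blue stage both
for n,g in (("top",f),("side",s)):
    hsv=cv2.cvtColor(g["img"],cv2.COLOR_RGB2HSV)
    m=((hsv[...,0]>100)&(hsv[...,0]<125)&(hsv[...,1]>120)).astype(np.uint8)
    k,l,st,c=cv2.connectedComponentsWithStats(m)
    for i in range(1,k):
        if st[i,4]>40: print(n,st[i],c[i],at(g,c[i],.038))
for g in(f,s):
  for t in("carrier_stage","carrier_balance","vial_grey_mid"):
    r=trace(g,t)
    print(t,[(round(float(x["p"]),2),x["rect"]) for x in r[:2]])
```

```text
plate TL [array([ 0.388, -0.076,  0.015]), array([ 0.39 , -0.081,  0.15 ])]
plate TR [array([ 0.388, -0.264,  0.015]), array([ 0.39 , -0.248,  0.15 ])]
bottle black ring [array([0.62 , 0.477, 0.015]), array([0.596, 0.411, 0.15 ])]
bottle right edge [array([0.587, 0.358, 0.015]), array([0.566, 0.305, 0.15 ])]
green [array([0.412, 0.561, 0.015]), array([0.411, 0.486, 0.15 ])]
tray [array([0.393, 0.159, 0.015]), array([0.394, 0.129, 0.15 ])]
[0.59146768 0.40937947 0.30841288] [0.59119817 0.40932257 0.30832575]
[0.59305494 0.39803919 0.1533496 ] [0.5945409  0.39829507 0.15373259]
top [  61   85   77   76 2353] [100.29451764 127.12749681] [0.80139853 0.44046505 0.038     ]
top [226  92  15  12 138] [232.86956522  97.44202899] [0.87950453 0.1048937  0.038     ]
top [193  98  13  10  62] [199.67741935 103.59677419] [0.86326373 0.18950677 0.038     ]
top [199 109  16  17 116] [207.25862069 116.46551724] [0.8288499  0.16886919 0.038     ]
top [228 241  24  25 336] [239.85714286 252.75892857] [0.48236462 0.07722998 0.038     ]
side [201 135  13  11  85] [206.8        139.05882353] [ 1.04008312
[... 383 characters left out ...]
6237 0.038     ]
side [107 374  21   9  73] [119.49315068 377.28767123] [0.81037535 0.3930829  0.038     ]
side [128 377  26  23 222] [141.96396396 390.18918919] [0.76262667 0.40572171 0.038     ]
side [ 66 378  46  22 373] [ 88.45576408 389.03217158] [0.8457453  0.42295738 0.038     ]
side [ 43 387  22  13  67] [ 52.71641791 393.34328358] [0.89529165 0.4421616  0.038     ]
carrier_stage [(0.59, [144.0, 239.5, 249.8, 267.4])]
carrier_balance [(0.92, [143.0, 240.0, 255.9, 267.4]), (0.65, [284.5, 214.9, 294.5, 227.5])]
vial_grey_mid [(0.63, [305.2, 262.7, 310.5, 271.4])]
carrier_stage [(0.79, [317.7, 268.0, 365.9, 386.5])]
carrier_balance []
vial_grey_mid [(0.74, [375.0, 226.2, 380.3, 252.3])]
```

```bash
cat >> h.py <<'E'
def plan(wps, yaw=None, cmd=None):
    """wps list of (pos world, yaw) -> tool-frame deltas from the current measured (or given) pose"""
    s=read_state(); p0=np.array(s["eef_pos"]) if cmd is None else np.array(cmd[0]); R0=R.from_quat(s["orientation"] if cmd is None else cmd[1])
    for p,y in wps:
        Rt=R.from_matrix(np.array([[np.cos(y),np.sin(y),0],[np.sin(y),-np.cos(y),0],[0,0,-1.]]))
        print("t(cm)",(R0.inv().apply(np.array(p)-p0)*100).round(2).tolist(),"r",(R0.inv()*Rt).as_rotvec().round(4).tolist())
E
python3 - <<'E'
from h import *
P=[(.134,.46,.30,2.858),(.27,.40,.30,2.5),(.397,.28,.30,2.1),(.46,.12,.27,1.7),(.47,0,.25,1.5708)]
plan([((a,b,c),y) for a,b,c,y in P])
E
```

```text
t(cm) [0.02, -22.09, -7.51] r [0.0, -0.0, -0.0002]
t(cm) [-14.72, -24.04, -7.51] r [0.0, -0.0, 0.3578]
t(cm) [-30.27, -32.01, -7.51] r [0.0, -0.0, 0.7578]
t(cm) [-40.8, -45.6, -4.51] r [0.0, -0.0, 1.1578]
t(cm) [-45.12, -56.84, -2.51] r [0.0, -0.0, 1.287]
```

Request:
{"api": "move_arm", "payload": {"deltas": [{"translation": [0,-5.5,-2],"rotation": [0,0,0],"jaw": 0.6},{"translation": [0,-11,-4],"rotation": [0,0,0],"jaw": 0.6},{"translation": [0,-16.5,-6],"rotation": [0,0,0],"jaw": 0.6},{"translation": [-0.5,-22,-7.5],"rotation": [0,0,0],"jaw": 0.6},{"translation": [-5,-22.6,-7.5],"rotation": [0,0,0.12],"jaw": 0.6},{"translation": [-10,-23.2,-7.5],"rotation": [0,0,0.24],"jaw": 0.6},{"translation": [-14.7,-24,-7.5],"rotation": [0,0,0.36],"jaw": 0.6},{"translation": [-19,-26.2,-7.5],"rotation": [0,0,0.48],"jaw": 0.6},{"translation": [-23.5,-28.5,-7.5],"rotation": [0,0,0.6],"jaw": 0.6},{"translation": [-27,-30.3,-7.5],"rotation": [0,0,0.7],"jaw": 0.6},{"translation": [-30.3,-32,-7.5],"rotation": [0,0,0.76],"jaw": 0.6},{"translation": [-34,-36.5,-6.5],"rotation": [0,0,0.9],"jaw": 0.6},{"translation": [-37.5,-41,-5.5],"rotation": [0,0,1.03],"jaw": 0.6},{"translation": [-40.8,-45.6,-4.5],"rotation": [0,0,1.16],"jaw": 0.6},{"translation": [-43,-51,-3.5],"rotation": [0,0,1.23],"jaw": 0.6},{"translation": [-45.1,-56.8,-2.5],"rotation": [0,0,1.287],"jaw": 0.6},{"translation": [-45.1,-56.8,-2.5],"rotation": [0,0,1.287],"jaw": 0.6},{"translation": [-45.1,-56.8,-2.5],"rotation": [0,0,1.287],"jaw": 0.6}]}}

```text
time_s: 5.4
eef_pos: [0.47, 0.0006, 0.2501]
orientation: [0.707, 0.707, 0.0, -0.0]
contact_force: [-0.5, 0.6, -0.5]
width: 0.0549
```

Run:
```python
from h import *
hs={"vial_grey_mid":.0255,"vial_plain_mid":.0295,"carrier_balance":.034,"carrier_stage":.038,"dock_ring":.055,"dock_mid":.055}
f=grab_frame("wrist");cv2.imwrite("pics/c_w.png",f["img"][:,:,::-1])
s=read_state();print(s["eef_pos"],s["orientation"],s["time_s"],s["joint_vel"].round(3))
for t,z in hs.items():
    for d in place_of(f,t)[:2]: print(t,round(float(d["p"]),2),np.round(d["centre"],1),at(f,d["centre"],z).round(4))
```

```text
[0.47003516 0.00114828 0.25018643] [7.06800189e-01 7.07413214e-01 1.64444522e-04 9.84019880e-05] 5.45 [ 0.018 -0.002 -0.001  0.001  0.    -0.002]
vial_grey_mid 0.85 [301.9 230.6] [ 0.4512 -0.0823  0.0255]
vial_plain_mid 0.91 [377.7 202.3] [ 0.5535 -0.04    0.0295]
carrier_stage 0.72 [326.9 108. ] [0.484  0.0812 0.038 ]
```

View pics/c_w.png

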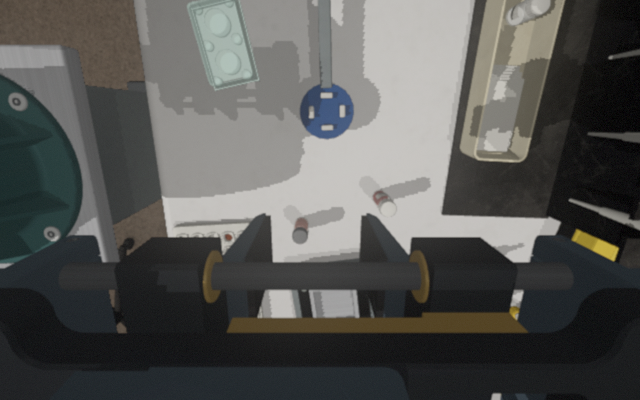

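Run:
```python
from h import *
f=grab_frame("wrist"); t=grab_frame("top"); s=grab_frame("side")
save(f,"d_w",(260,60,420,260),3); 
save(t,"d_t",(215,200,335,290),6)
save(s,"d_s",(300,210,400,310),6)
for n,g in (("w",f),("t",t),("s",s)):
    print(n,trace(g,"vial_grey_mid")[0]["rect"])
    m=trace(g,"vial_grey_mid")[0]["pixels"]; ys,xs=np.nonzero(m);print(np.mean(xs),np.mean(ys))
    for P in [(.45,-.079,0),(.45,-.079,.0255),(.45,-.079,.051),(.484,.0812,.038)]: print(proj(g,P).round(1))
```

```text
w [293.7, 216.0, 308.0, 246.1]
299.8149100257069 230.7712082262211
[301.7 222.2]
[300.9 228.8]
[300.  236.1]
[327.1 108.6]
t [302.2, 262.0, 313.2, 269.2]
304.22727272727275 266.8030303030303
[304.5 266.7]
[304.1 266.3]
[303.8 265.9]
[238.2 252.1]
s [373.9, 227.2, 382.1, 253.5]
377.76439790575915 237.67539267015707
[376.8 246. ]
[377.6 237.5]
[378.4 228.7]
[351.7 278.1]
```

View pics/d_w.png

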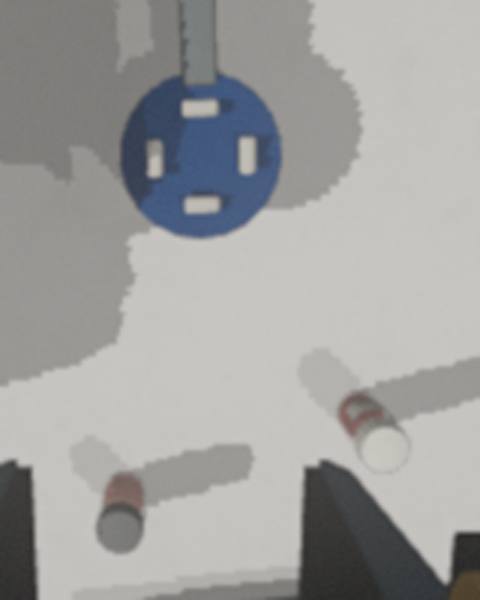

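View pics/d_t.png

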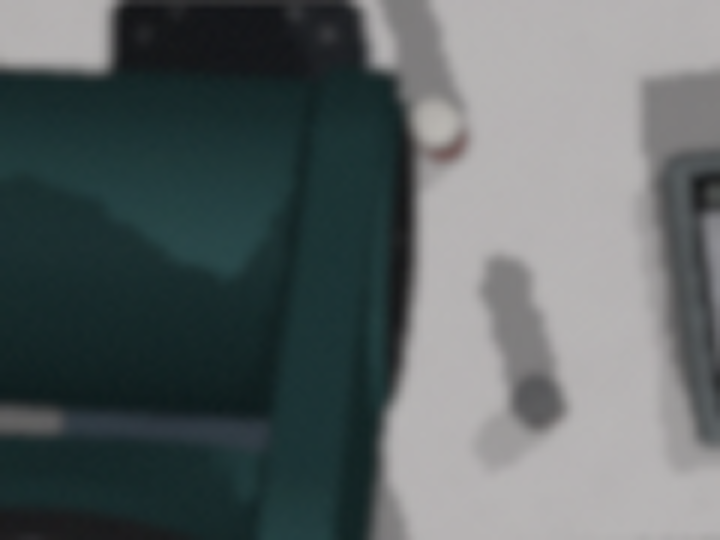

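View pics/d_s.png

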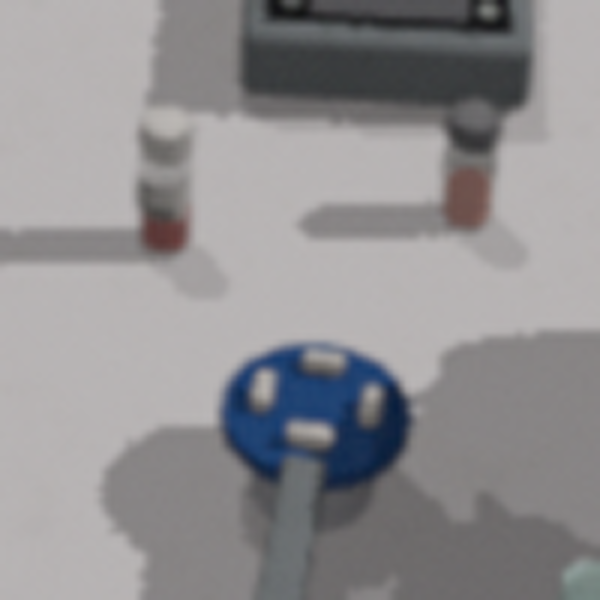

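Run:
```python
from h import *
f=grab_frame("wrist")
s=read_state();print(s["eef_pos"],s["orientation"],s["joint_vel"].round(3))
print(at(f,(300,236),.051),at(f,(327,112.2),.045))
y=np.pi/2
plan([((.4505,-.08,.1),y),((.4505,-.08,.026),y)])
```

```text
[4.69954700e-01 4.33048789e-04 2.49956096e-01] [7.07129692e-01 7.07083869e-01 2.21029768e-05 2.06733558e-05] [-0.001 -0.001 -0.001  0.    -0.002 -0.001]
[ 0.449818   -0.07949401  0.051     ] [0.48374751 0.07619498 0.045     ]
t(cm) [-8.04, -1.95, 15.0] r [0.0001, -0.0, -0.0001]
t(cm) [-8.04, -1.95, 22.4] r [0.0001, -0.0, -0.0001]
```

Request:
{"api": "move_arm", "payload": {"deltas": [{"translation": [-4,-1,4],"rotation": [0,0,0],"jaw": 0.6},{"translation": [-8,-2,8],"rotation": [0,0,0],"jaw": 0.6},{"translation": [-8,-2,12],"rotation": [0,0,0],"jaw": 0.6},{"translation": [-8,-2,15],"rotation": [0,0,0],"jaw": 0.6},{"translation": [-8,-2,15],"rotation": [0,0,0],"jaw": 0.6},{"translation": [-8,-2,15],"rotation": [0,0,0],"jaw": 0.6}], "force": 10}}

```text
time_s: 7.0
eef_pos: [0.4506, -0.0796, 0.1009]
orientation: [0.707, 0.707, 0.0, 0.0]
contact_force: [0.4, -0.6, 0.4]
width: 0.0549
```

Run:
```python
from h import *
f=grab_frame("wrist");cv2.imwrite("pics/e_w.png",f["img"][:,:,::-1])
s=read_state();print(s["eef_pos"],s["orientation"],s["contact_force"])
for d in place_of(f,"vial_grey_mid")[:2]: print(d["p"],d["centre"],at(f,d["centre"],.0255))
print(proj(f,(.45,-.08,.051)))
```

```text
[ 0.45078768 -0.07965403  0.10119177] [7.07041188e-01 7.07171815e-01 4.69875586e-04 7.49742020e-04] [ 0.33484595 -0.03432014  0.31763389]
0.7 [314.8, 208.4] [ 0.45028291 -0.08114836  0.0255    ]
[314.35589006 217.56433101]
```

View pics/e_w.png

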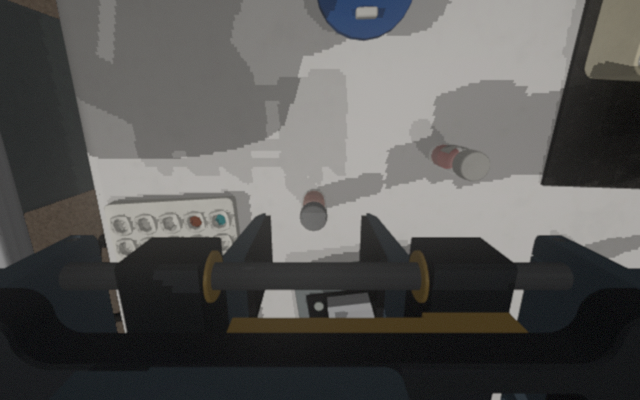

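Request:
{"api": "move_arm", "payload": {"deltas": [{"translation": [0,0,3],"rotation": [0,0,0],"jaw": 0.6},{"translation": [0,0,6],"rotation": [0,0,0],"jaw": 0.6},{"translation": [0,0,7.4],"rotation": [0,0,0],"jaw": 0.6},{"translation": [0,0,7.4],"rotation": [0,0,0],"jaw": 0.6},{"translation": [0,0,7.4],"rotation": [0,0,0],"jaw": 0.45},{"translation": [0,0,7.4],"rotation": [0,0,0],"jaw": 0.35},{"translation": [0,0,7.4],"rotation": [0,0,0],"jaw": 0.28},{"translation": [0,0,7.4],"rotation": [0,0,0],"jaw": 0.2},{"translation": [0,0,7.4],"rotation": [0,0,0],"jaw": 0.15},{"translation": [0,0,7.4],"rotation": [0,0,0],"jaw": 0.15}], "force": 10}}

```text
time_s: 8.35
eef_pos: [0.4502, -0.0796, 0.0262]
orientation: [0.707, 0.707, 0.0, 0.0]
contact_force: [-1.8, 0.6, 6.8]
width: 0.0213
```

Run:
```python
from h import *
f=grab_frame("wrist");cv2.imwrite("pics/f_w.png",f["img"][:,:,::-1])
f=grab_frame("side");save(f,"f_s",(330,180,430,270),6)
s=read_state();print(s["eef_pos"],s["orientation"],s["contact_force"],s["width"])
```

```text
[ 0.45017023 -0.07960637  0.02621578] [7.07116673e-01 7.07096871e-01 8.63532870e-05 1.37426922e-04] [-0.93480533 -0.02524371  7.31610735] 0.021494690011631682
```

View pics/f_w.png

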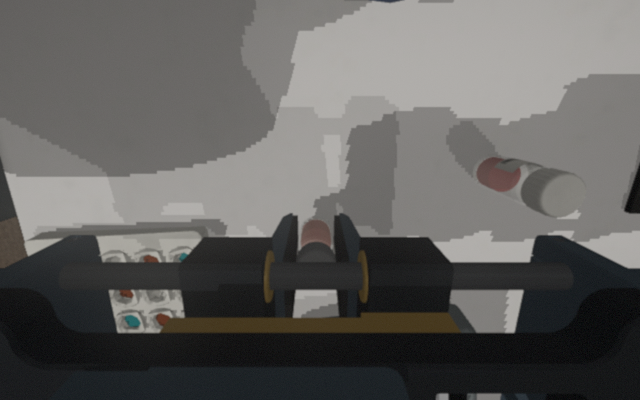

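View pics/f_s.png

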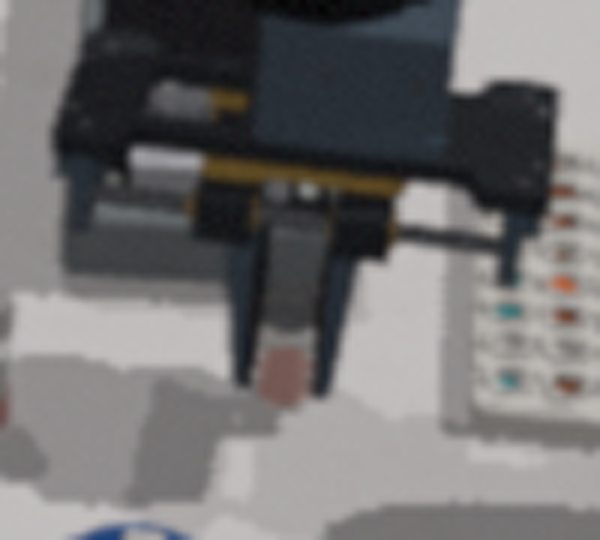

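Request:
{"api": "move_arm", "payload": {"deltas": [{"translation": [0,0,-1.5],"rotation": [0,0,0],"jaw": 0.15},{"translation": [0,0,-4],"rotation": [0,0,0],"jaw": 0.15},{"translation": [0,0,-8],"rotation": [0,0,0],"jaw": 0.15},{"translation": [0,0,-11],"rotation": [0,0,0],"jaw": 0.15},{"translation": [3,1,-13],"rotation": [0,0,0],"jaw": 0.15},{"translation": [6,2,-13],"rotation": [0,0,0],"jaw": 0.15},{"translation": [9,3.3,-13],"rotation": [0,0,0],"jaw": 0.15},{"translation": [9,3.3,-13],"rotation": [0,0,0],"jaw": 0.15},{"translation": [9,3.3,-13],"rotation": [0,0,0],"jaw": 0.15},{"translation": [9,3.3,-13],"rotation": [0,0,0],"jaw": 0.15}]}}

```text
time_s: 9.7
eef_pos: [0.4826, 0.0098, 0.1561]
orientation: [0.707, 0.707, -0.0, -0.0]
contact_force: [0.0, -1.0, -1.0]
width: 0.022
```

Run:
```python
from h import *
f=grab_frame("wrist");cv2.imwrite("pics/g_w.png",f["img"][:,:,::-1]); save(f,"g_w2",(250,60,410,300),3)
g=grab_frame("side");save(g,"g_s",(300,130,420,320),4)
s=read_state();print(s["eef_pos"],s["orientation"],s["contact_force"],s["width"])
for n,q in(("w",f),("s",g)):
  for t in("carrier_stage","vial_grey_mid"):
    for d in place_of(q,t)[:2]: print(n,t,d["p"],d["centre"],at(q,d["centre"],.038))
```

```text
[0.48268874 0.00987539 0.15599592] [ 7.07412028e-01  7.06801400e-01 -5.08871361e-05 -2.99837248e-05] [-0.77252652 -0.67997992 -0.59095249] 0.021740623435620877
w carrier_stage 0.92 [315.4, 120.7] [0.48275006 0.07808585 0.038     ]
w vial_grey_mid 0.63 [316.4, 248.3] [ 0.48361646 -0.0486444   0.038     ]
s carrier_stage 0.95 [352.8, 275.2] [0.48327444 0.07228676 0.038     ]
s carrier_stage 0.56 [268.1, 201.4] [ 0.73780796 -0.14641282  0.038     ]
s vial_grey_mid 0.76 [361.4, 210.5] [ 0.50101426 -0.1605235   0.038     ]
```

View pics/g_w.png

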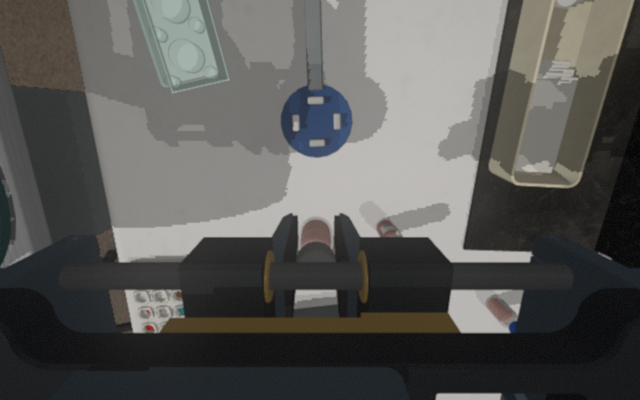

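View pics/g_w2.png

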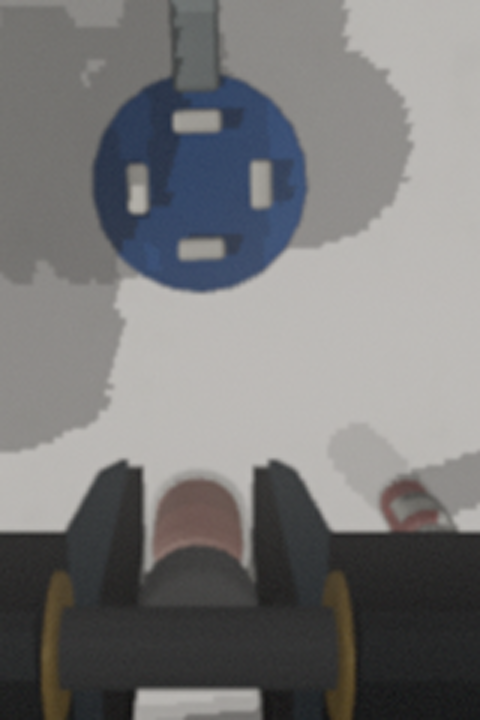

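View pics/g_s.png

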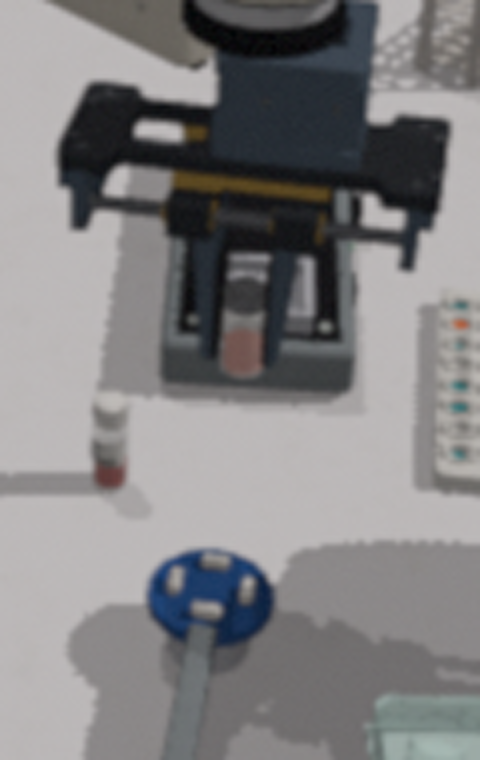

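Run:
```python
from h import *
f=grab_frame("wrist");g=grab_frame("side")
print(at(f,(316.7,120.7),.038),at(f,(316.3,121.8),.045),at(g,(352.7,276),.043))
# blue ellipse fit
hsv=cv2.cvtColor(f["img"],cv2.COLOR_RGB2HSV)
m=((hsv[...,0]>100)&(hsv[...,0]<125)&(hsv[...,1]>90)).astype(np.uint8)
k,l,st,c=cv2.connectedComponentsWithStats(m)
i=[i for i in range(1,k) if abs(c[i]-[316,121]).max()<10 and st[i,4]>500][0]
cnt=max(cv2.findContours((l==i).astype(np.uint8),cv2.RETR_EXTERNAL,cv2.CHAIN_APPROX_NONE)[0],key=len)
e=cv2.fitEllipse(cv2.convexHull(cnt));print(e,at(f,e[0],.038))
# ray-plane of hull -> circle in world
P=np.array([at(f,p[0],.038)[:2] for p in cv2.convexHull(cnt)])
print(cv2.minEnclosingCircle((P*1000).astype(np.float32)))
# bar edges: grey bar direction from stops
a=at(f,(250+197/3,60+121/3),.045);b=at(f,(250+202/3,60+249/3),.045);print("axis",b-a, "sep",np.linalg.norm(b-a))
a=at(f,(250+138/3,60+188/3),.045);b=at(f,(250+260/3,60+184/3),.045);print("axis",b-a)
# bar centre points
print(at(f,(314.3,20),.041),at(f,(316,85),.041))
```

```text
[0.48420775 0.0784807  0.038     ] [0.48383055 0.07771839 0.045     ] [0.48239992 0.07997812 0.043     ]
((315.92413330078125, 120.61071014404297), (69.33576965332031, 71.20018768310547), 6.593749523162842) [0.48350327 0.07855984 0.038     ]
((483.5058898925781, 77.30104064941406), 31.73002052307129)
axis [ 0.0014809  -0.03670793  0.        ] sep 0.0367377911657004
axis [0.03603616 0.00112172 0.        ]
[0.48219494 0.15912969 0.041     ] [0.48357962 0.10871232 0.041     ]
```

Request:
{"api": "move_arm", "payload": {"deltas": [{"translation": [2.5,0,0],"rotation": [0,0,0],"jaw": 0.15},{"translation": [5,0.1,1],"rotation": [0,0,0],"jaw": 0.15},{"translation": [6.8,0.1,3.5],"rotation": [0,0,0],"jaw": 0.15},{"translation": [6.8,0.1,6],"rotation": [0,0,0],"jaw": 0.15},{"translation": [6.8,0.1,7.4],"rotation": [0,0,0],"jaw": 0.15},{"translation": [6.8,0.1,7.4],"rotation": [0,0,0],"jaw": 0.15},{"translation": [6.8,0.1,7.4],"rotation": [0,0,0],"jaw": 0.15},{"translation": [6.8,0.1,7.4],"rotation": [0,0,0],"jaw": 0.15}]}}

```text
time_s: 11.1
eef_pos: [0.4845, 0.0784, 0.0827]
orientation: [0.707, 0.707, 0.001, 0.0]
contact_force: [0.4, -0.1, -0.8]
width: 0.0216
```

Run:
```python
from h import *
f=grab_frame("wrist");save(f,"h_w",(240,130,400,290),4)
g=grab_frame("side");save(g,"h_s",(300,180,400,310),5)
s=read_state();print(s["eef_pos"],s["orientation"],s["contact_force"],s["width"])
```

```text
[0.48429962 0.0784298  0.08253442] [7.07166429e-01 7.07046932e-01 4.17028235e-04 3.22080780e-04] [ 1.09518903 -0.43291508  0.01236565] 0.02159879916623544
```

View pics/h_w.png

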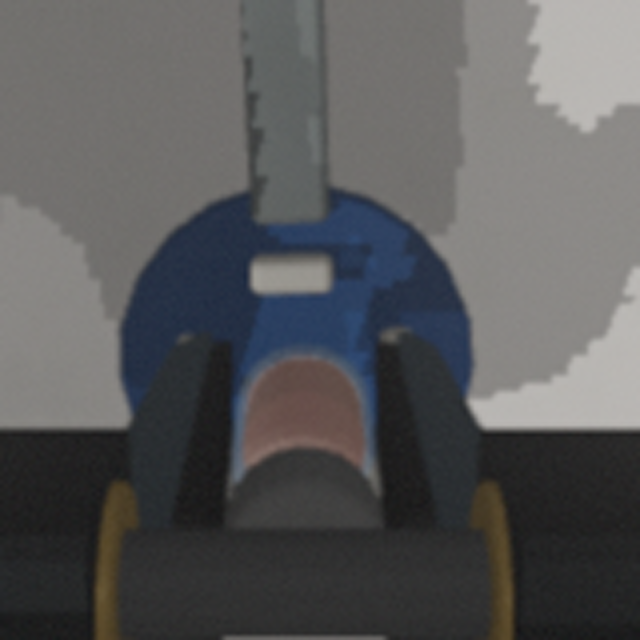

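View pics/h_s.png

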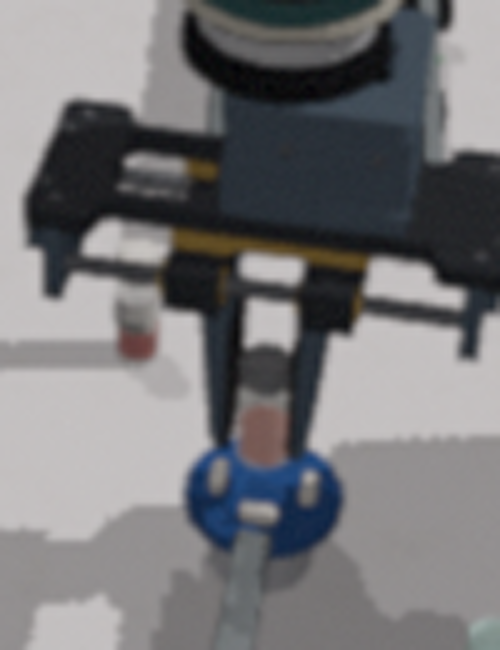

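Run:
```python
from h import *
f=grab_frame("wrist")
print("stop",at(f,(312.8,198.5),.045), "disc L/R",at(f,(240+122/4,130+335/4),.038),at(f,(240+472/4,130+325/4),.038),"bar",at(f,(311.6,132),.041), "disc top", at(f,(314,130+185/4),.038))
print("vial front bottom edge", proj(f,(.4843,.0784+.011,.056)), "seen",(316.2,219))
s=read_state()["eef_pos"];print(s)
```

```text
stop [0.4827414  0.09654389 0.045     ] disc L/R [0.45187446 0.08297322 0.038     ] [0.51545512 0.08484363 0.038     ] bar [0.48204573 0.14140384 0.041     ] disc top [0.4835688  0.11077547 0.038     ]
vial front bottom edge [315.04555641 213.48248871] seen (316.2, 219)
[0.4842311  0.07841215 0.08242102]
```

Request:
{"api": "move_arm", "payload": {"deltas": [{"translation": [0.05,-0.07,0.5],"rotation": [0,0,0],"jaw": 0.15},{"translation": [0.05,-0.07,1.0],"rotation": [0,0,0],"jaw": 0.15},{"translation": [0.05,-0.07,1.5],"rotation": [0,0,0],"jaw": 0.15},{"translation": [0.05,-0.07,1.7],"rotation": [0,0,0],"jaw": 0.15},{"translation": [0.05,-0.07,1.7],"rotation": [0,0,0],"jaw": 0.15},{"translation": [0.05,-0.07,1.7],"rotation": [0,0,0],"jaw": 0.15}]}}

```text
time_s: 12.0
eef_pos: [0.4833, 0.079, 0.065]
orientation: [0.707, 0.707, 0.0, 0.0]
contact_force: [0.2, 0.3, -1.0]
width: 0.0219
```

Run:
```python
from h import *
f=grab_frame("wrist");save(f,"i_w",(240,130,400,290),4)
g=grab_frame("side");save(g,"i_s",(300,180,400,310),5)
s=read_state();print(s["eef_pos"],s["orientation"],s["contact_force"],s["width"])
```

```text
[0.4833199  0.07895534 0.06505446] [7.07116466e-01 7.07097088e-01 8.21546250e-05 6.71794822e-05] [-0.47159856 -0.10099203 -0.45280986] 0.021625053587280965
```

View pics/i_w.png

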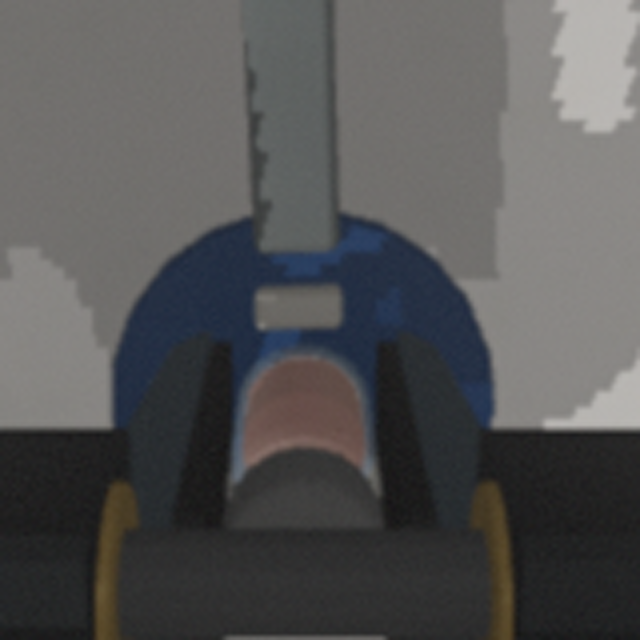

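View pics/i_s.png

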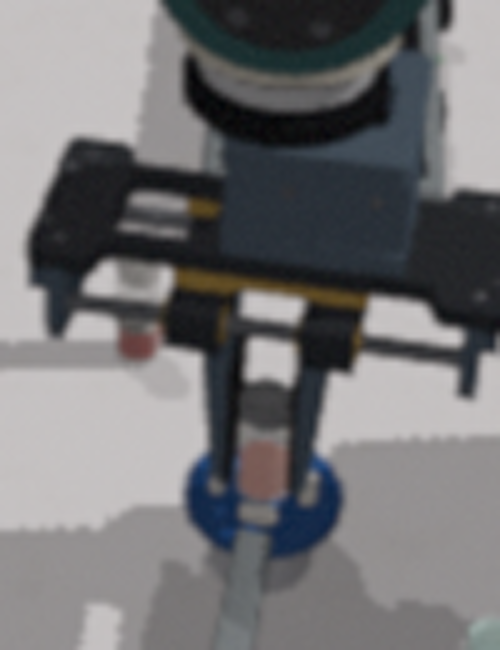

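Request:
{"api": "move_arm", "payload": {"deltas": [{"translation": [0,0,0.08],"rotation": [0,0,0],"jaw": 0.15},{"translation": [0,0,0.08],"rotation": [0,0,0],"jaw": 0.15},{"translation": [0,0,0.08],"rotation": [0,0,0],"jaw": 0.28},{"translation": [0,0,0.08],"rotation": [0,0,0],"jaw": 0.35},{"translation": [0,0,0.08],"rotation": [0,0,0],"jaw": 0.45},{"translation": [0,0,0.08],"rotation": [0,0,0],"jaw": 0.5},{"translation": [0,0,-1],"rotation": [0,0,0],"jaw": 0.5},{"translation": [0,0,-4],"rotation": [0,0,0],"jaw": 0.5},{"translation": [0,0,-8],"rotation": [0,0,0],"jaw": 0.5},{"translation": [0,0,-12],"rotation": [0,0,0],"jaw": 0.5},{"translation": [0,0,-12],"rotation": [0,0,0],"jaw": 0.5},{"translation": [0,0,-12],"rotation": [0,0,0],"jaw": 0.5}]}}

```text
time_s: 13.6
eef_pos: [0.4829, 0.0789, 0.1848]
orientation: [0.707, 0.707, 0.0, 0.0]
contact_force: [-0.8, -0.7, 0.2]
width: 0.0453
```

Run:
```python
from h import *
f=grab_frame("wrist");cv2.imwrite("pics/j_w.png",f["img"][:,:,::-1])
g=grab_frame("side");save(g,"j_s",(300,220,400,400),4)
s=read_state();print(s["eef_pos"],s["orientation"],s["contact_force"],s["width"])
```

```text
[0.48254596 0.07887399 0.18402151] [ 7.07077167e-01  7.07135907e-01 -6.62712409e-04 -4.99366853e-04] [0.03460911 0.55410058 0.68516632] 0.04539659950349871
```

View pics/j_w.png

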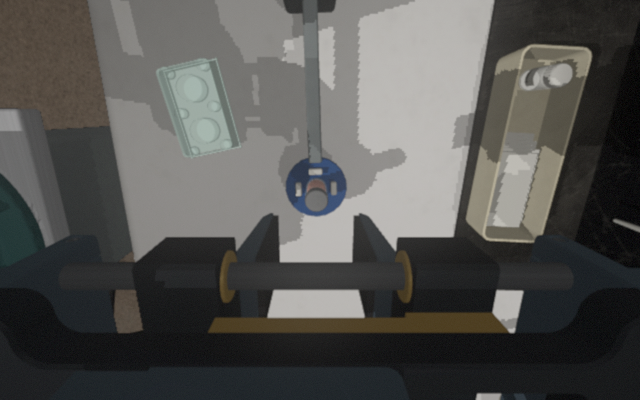

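View pics/j_s.png

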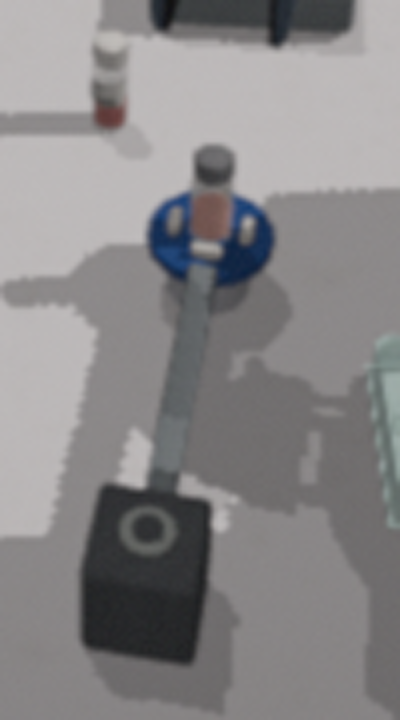

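Request:
{"api": "move_arm", "payload": {"deltas": [{"translation": [3,0,0],"rotation": [0,0,0],"jaw": 0.5},{"translation": [6,0,0],"rotation": [0,0,0],"jaw": 0.5},{"translation": [9,0,0],"rotation": [0,0,0],"jaw": 0.5},{"translation": [11,-0.1,0],"rotation": [0,0,0],"jaw": 0.5},{"translation": [12.5,-0.2,0],"rotation": [0,0,0],"jaw": 0.5},{"translation": [12.5,-0.2,0],"rotation": [0,0,0],"jaw": 0.5},{"translation": [12.5,-0.2,0],"rotation": [0,0,0],"jaw": 0.5},{"translation": [12.5,-0.2,0],"rotation": [0,0,0],"jaw": 0.5}]}}

```text
time_s: 14.7
eef_pos: [0.4813, 0.2034, 0.1849]
orientation: [0.707, 0.707, -0.0, -0.0]
contact_force: [0.4, 0.4, 0.2]
width: 0.0458
```

Run:
```python
from h import *
f=grab_frame("wrist");cv2.imwrite("pics/k_w.png",f["img"][:,:,::-1])
g=grab_frame("side")
s=read_state();print(s["eef_pos"],s["orientation"],s["contact_force"],s["width"])
for n,q in(("w",f),("s",g)):
    for d in place_of(q,"carrier_balance")[:2]: print(n,d["p"],d["centre"],at(q,d["centre"],.034))
    for d in place_of(q,"vial_grey_mid")[:2]: print(n,d["p"],d["centre"],at(q,d["centre"],.0635))
    for d in place_of(q,"carrier_stage")[:2]: print(n,d["p"],d["centre"],at(q,d["centre"],.038))
```

```text
[0.48129841 0.20348538 0.184961  ] [ 7.07335187e-01  7.06878302e-01 -6.80803129e-06  1.46819311e-05] [ 0.72428747 -0.06937577 -1.06393398] 0.045862134854531805
w 0.75 [314.1, 180.9] [0.47993377 0.20811565 0.034     ]
w 0.87 [318.8, 304.1] [0.48493601 0.07637668 0.0635    ]
w 0.86 [316.6, 286.9] [0.48259738 0.08138618 0.038     ]
s 0.8 [341.3, 329.6] [0.48041782 0.21284732 0.034     ]
s 0.67 [352.8, 269.5] [0.4825373  0.08319907 0.0635    ]
s 0.48 [268.0, 204.0] [ 0.72097057 -0.09982429  0.0635    ]
s 0.7 [351.1, 277.3] [0.48561869 0.07918308 0.038     ]
s 0.27 [271.7, 202.1] [ 0.7279281  -0.14546219  0.038     ]
```

View pics/k_w.png

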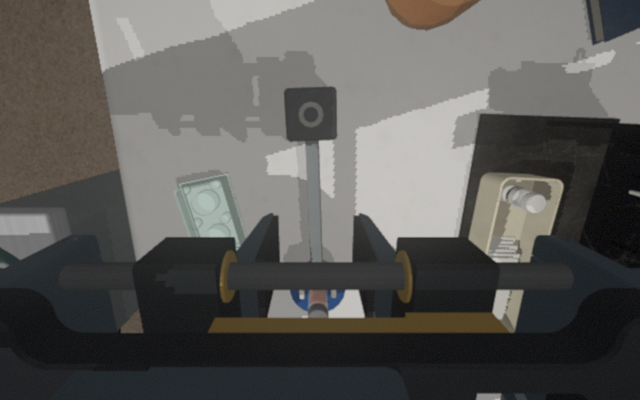

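Run:
```python
from h import *
f=grab_frame("wrist");save(f,"l_w",(270,70,360,270),4)
print(at(f,(311,113),.056),at(f,(311,139.5),.056),at(f,(312.5,150),.041),at(f,(315.7,230),.041))
```

```text
[0.47728575 0.27888723 0.056     ] [0.4771737  0.25437463 0.056     ] [0.47842253 0.24251157 0.041     ] [0.48165994 0.15493156 0.041     ]
```

View pics/l_w.png

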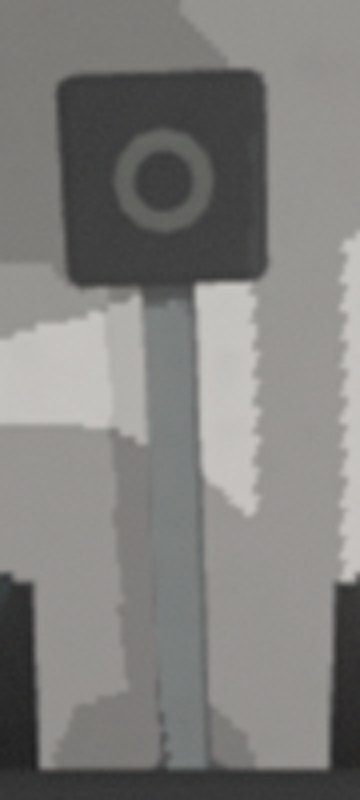

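Request:
{"api": "move_arm", "payload": {"deltas": [{"translation": [0.5,-0.2,3],"rotation": [0,0,-0.031],"jaw": 0.5},{"translation": [0.5,-0.2,6],"rotation": [0,0,-0.031],"jaw": 0.5},{"translation": [0.5,-0.2,9],"rotation": [0,0,-0.031],"jaw": 0.5},{"translation": [0.5,-0.2,12],"rotation": [0,0,-0.031],"jaw": 0.5},{"translation": [0.5,-0.2,14.5],"rotation": [0,0,-0.031],"jaw": 0.5},{"translation": [0.5,-0.2,15.9],"rotation": [0,0,-0.031],"jaw": 0.5},{"translation": [0.5,-0.2,15.9],"rotation": [0,0,-0.031],"jaw": 0.5},{"translation": [0.5,-0.2,15.9],"rotation": [0,0,-0.031],"jaw": 0.5}]}}

```text
time_s: 16.15
eef_pos: [0.4798, 0.2092, 0.0267]
orientation: [0.696, 0.718, 0.0, 0.0]
contact_force: [0.5, 0.0, 0.7]
width: 0.0456
```

Run:
```python
from h import *
f=grab_frame("wrist");cv2.imwrite("pics/m_w.png",f["img"][:,:,::-1])
g=grab_frame("side");save(g,"m_s",(270,220,420,400),4)
s=read_state();print(s["eef_pos"],s["orientation"],s["contact_force"],s["width"])
```

```text
[0.4798239  0.20918197 0.02684241] [6.96079928e-01 7.17963926e-01 6.67664858e-04 2.99317113e-04] [ 0.0841844  -0.15317063 -0.25710539] 0.04564869003238802
```

View pics/m_w.png

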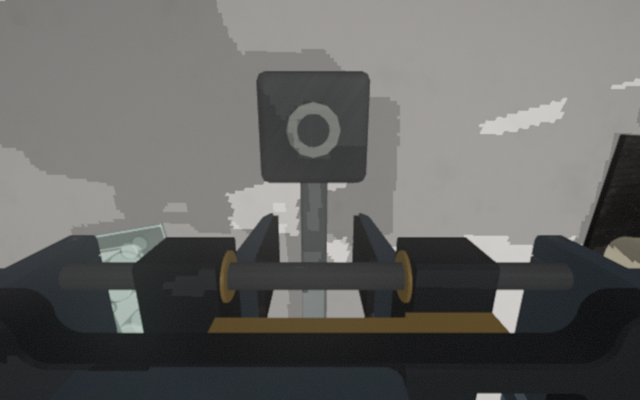

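View pics/m_s.png

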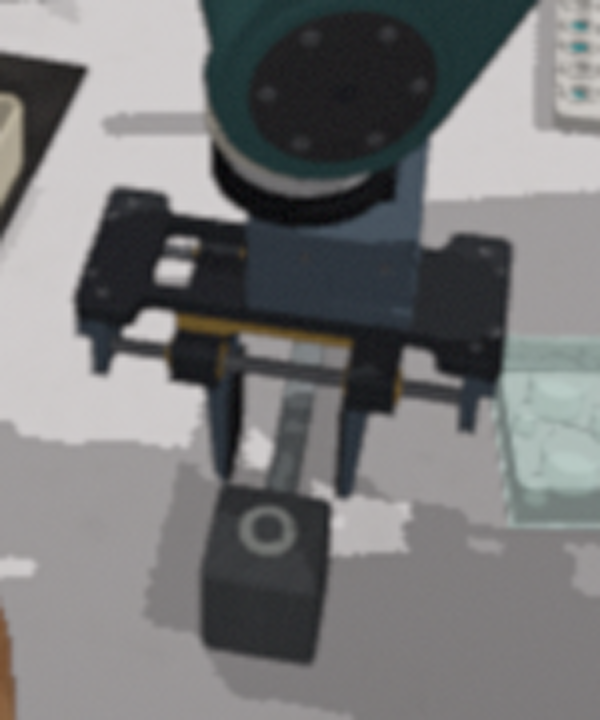

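Run:
```python
from h import *
f=grab_frame("wrist")
print(at(f,(314,130),.056),at(f,(313,181),.056))
for t,z in(("dock_ring",.055),("dock_mid",.055)):
  for n in("top","side"):
    g=grab_frame(n)
    for d in place_of(g,t)[:2]: print(n,t,round(float(d["p"]),2),np.round(d["centre"],1),at(g,d["centre"],z).round(4))
g=grab_frame("top");save(g,"n_t",(315,190,465,290),5)
g=grab_frame("side");save(g,"n_s",(325,140,405,240),5)
```

```text
[0.47731564 0.27735279 0.056     ] [0.47752284 0.25487986 0.056     ]
top dock_ring 0.62 [429.7 235.1] [ 0.5234 -0.3818  0.055 ]
```

Request:
{"api": "move_arm", "payload": {"deltas": [{"translation": [0,0,0],"rotation": [0,0,0],"jaw": 0.35},{"translation": [0,0,0],"rotation": [0,0,0],"jaw": 0.25},{"translation": [0,0,0],"rotation": [0,0,0],"jaw": 0.18},{"translation": [0,0,0],"rotation": [0,0,0],"jaw": 0.14},{"translation": [0,0,0],"rotation": [0,0,0],"jaw": 0.1},{"translation": [0,0,0],"rotation": [0,0,0],"jaw": 0.06}], "force": 15}}

```text
time_s: 17.55
eef_pos: [0.4791, 0.2089, 0.0259]
orientation: [0.696, 0.718, -0.0, -0.0]
contact_force: [-1.3, 0.3, 0.9]
width: 0.0139
```

View pics/n_t.png

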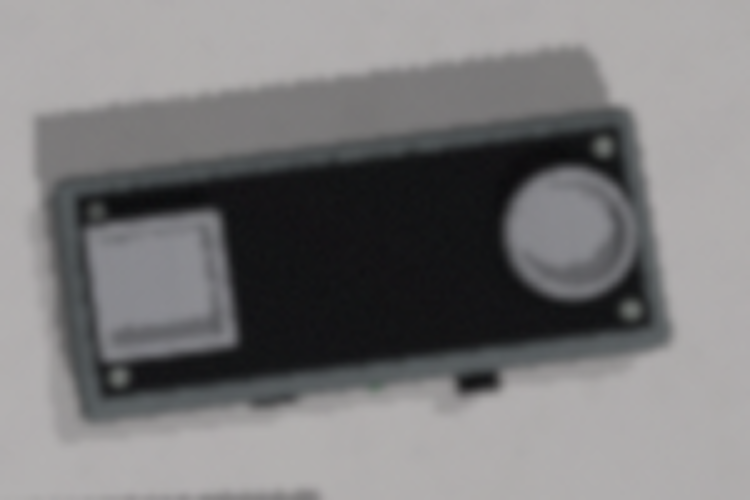

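View pics/n_s.png

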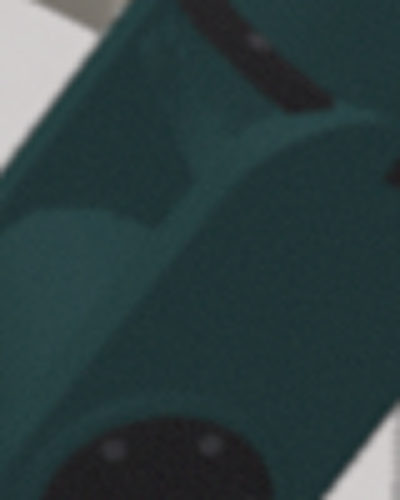

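Run:
```python
from h import *
t=grab_frame("top");s=grab_frame("side")
rt,st=at(t,(429.2,236.4),.055),at(t,(347.4,246.9),.055)
rs,ss=at(s,(365.8,164.2),.055),at(s,(365,202),.055)
for n,r,q in(("top",rt,st),("side",rs,ss),("avg",(rt+rs)/2,(st+ss)/2)):
    u=(r-q)[:2];L=np.linalg.norm(u);u/=L
    c=(r+q)[:2]/2-0.03*u
    print(n,r.round(4),q.round(4),"L",L.round(4),"mid",c.round(4),"yaw",np.arctan2(u[1],u[0]))
```

```text
top [ 0.5202 -0.3805  0.055 ] [ 0.4951 -0.1837  0.055 ] L 0.1984 mid [ 0.5039 -0.2523] yaw -1.4438731575582375
side [ 0.5205 -0.3641  0.055 ] [ 0.4951 -0.1745  0.055 ] L 0.1912 mid [ 0.5038 -0.2396] yaw -1.437660364148623
avg [ 0.5204 -0.3723  0.055 ] [ 0.4951 -0.1791  0.055 ] L 0.1948 mid [ 0.5039 -0.246 ] yaw -1.4408241497950003
```

Request:
{"api": "move_arm", "payload": {"deltas": [{"translation": [0,0,0],"rotation": [0,0,0],"jaw": 0.06},{"translation": [0,0,0],"rotation": [0,0,0],"jaw": 0.06},{"translation": [0,0,-0.3],"rotation": [0,0,0],"jaw": 0.06},{"translation": [0,0,-0.8],"rotation": [0,0,0],"jaw": 0.06},{"translation": [0,0,-1.5],"rotation": [0,0,0],"jaw": 0.06},{"translation": [0,0,-2.3],"rotation": [0,0,0],"jaw": 0.06},{"translation": [0,0,-2.8],"rotation": [0,0,0],"jaw": 0.06},{"translation": [0,0,-3],"rotation": [0,0,0],"jaw": 0.06},{"translation": [0,0,-3],"rotation": [0,0,0],"jaw": 0.06}], "force": 50}}

```text
time_s: 18.77
eef_pos: [0.4792, 0.2089, 0.056]
orientation: [0.696, 0.718, 0.0, 0.0]
contact_force: [0.5, 0.2, -5.5]
width: 0.0132
```

Run:
```python
from h import *
f=grab_frame("wrist");cv2.imwrite("pics/o_w.png",f["img"][:,:,::-1])
g=grab_frame("side");save(g,"o_s",(270,200,420,400),3)
g=grab_frame("top");save(g,"o_t",(130,180,330,300),4)
s=read_state();print(s["eef_pos"],s["orientation"],s["contact_force"],s["torque"],s["width"])
```

```text
[0.47907066 0.20889237 0.05571198] [ 6.96063368e-01  7.17980323e-01 -1.90984931e-04 -8.81199276e-05] [-0.14518709 -0.23754809 -6.3063049 ] [-0.10055545  0.02797397  0.02655918] 0.01377961714169306
```

View pics/o_w.png

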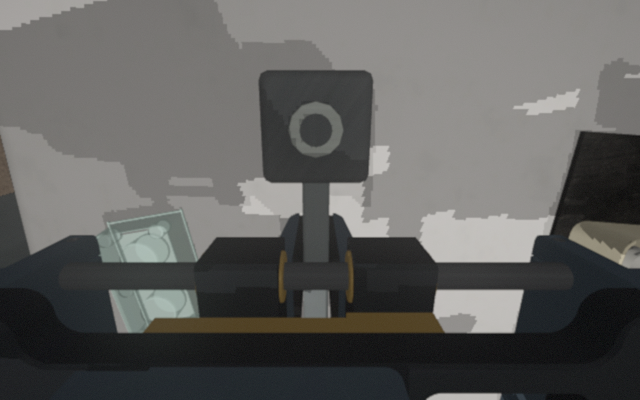

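View pics/o_s.png

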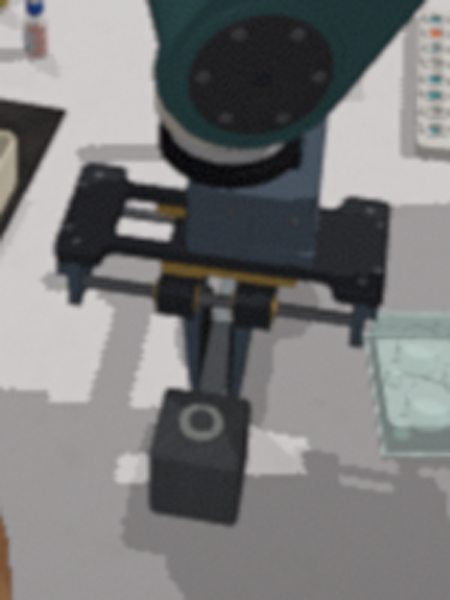

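View pics/o_t.png

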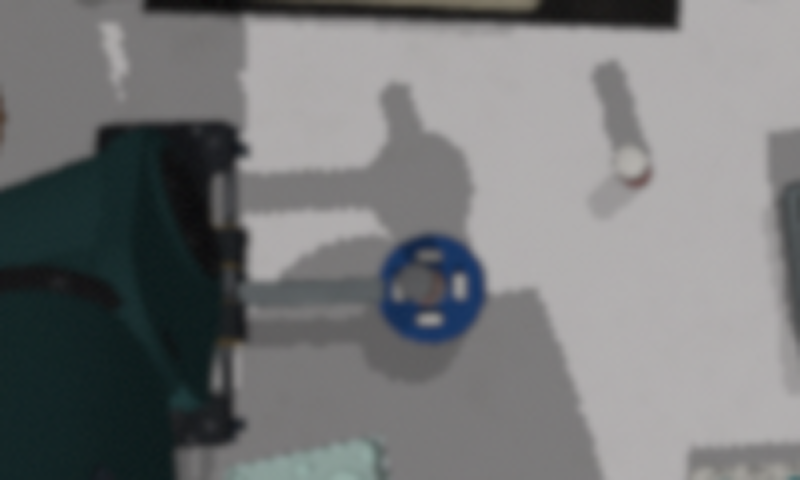

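Request:
{"api": "move_arm", "payload": {"deltas": [{"translation": [0,0,-1],"rotation": [0,0,0],"jaw": 0.06},{"translation": [0,0,-2.5],"rotation": [0,0,0],"jaw": 0.06},{"translation": [0,0,-4.2],"rotation": [0,0,0],"jaw": 0.06},{"translation": [-0.5,0,-5.8],"rotation": [0,0,0],"jaw": 0.06},{"translation": [-1.5,0,-7],"rotation": [0,0,0],"jaw": 0.06},{"translation": [-3,0,-7.5],"rotation": [0,0,0],"jaw": 0.06},{"translation": [-5,0,-7.5],"rotation": [0,0,0],"jaw": 0.06},{"translation": [-7.5,0.1,-7.5],"rotation": [0,0,-0.01],"jaw": 0.06},{"translation": [-10,0.2,-7.5],"rotation": [0,0,-0.02],"jaw": 0.06},{"translation": [-12.5,0.3,-7.5],"rotation": [0,0,-0.03],"jaw": 0.06},{"translation": [-15,0.4,-7.5],"rotation": [0,0,-0.035],"jaw": 0.06},{"translation": [-17.5,0.4,-7.5],"rotation": [0,0,-0.04],"jaw": 0.06},{"translation": [-20,0.5,-7.5],"rotation": [0,0,-0.045],"jaw": 0.06},{"translation": [-22,0.5,-7.5],"rotation": [0,0,-0.05],"jaw": 0.06},{"translation": [-23.5,0.5,-7.5],"rotation": [0,0,-0.05],"jaw": 0.06},{"translation": [-24.5,0.5,-7.5],"rotation": [0,0,-0.05],"jaw": 0.06},{"translation": [-25,0.5,-7.5],"rotation": [0,0,-0.05],"jaw": 0.06},{"translation": [-25,0.5,-7.5],"rotation": [0,0,-0.05],"jaw": 0.06}]}}

```text
time_s: 21.18
eef_pos: [0.492, -0.0408, 0.1309]
orientation: [0.678, 0.735, 0.0, -0.0]
contact_force: [0.3, 0.1, -5.4]
width: 0.0137
```

Run:
```python
from h import *
f=grab_frame("wrist");cv2.imwrite("pics/p_w.png",f["img"][:,:,::-1])
g=grab_frame("side");cv2.imwrite("pics/p_s.png",g["img"][:,:,::-1])
g=grab_frame("top");save(g,"p_t",(250,150,480,300),3)
s=read_state();print(s["eef_pos"],s["orientation"],s["contact_force"],s["torque"],s["width"])
y=1.698
plan([((.504,-.2515,.131),y)])
```

```text
[ 0.49192103 -0.04040565  0.13089788] [ 6.77741373e-01  7.35300364e-01 -1.76340788e-05 -7.18205878e-05] [-0.13409439  0.81897808 -4.91720429] [-0.09092347  0.05259286  0.05163691] 0.013550654427578045
t(cm) [-21.14, -0.51, -0.01] r [-0.0001, -0.0001, -0.0458]
```

View pics/p_s.png

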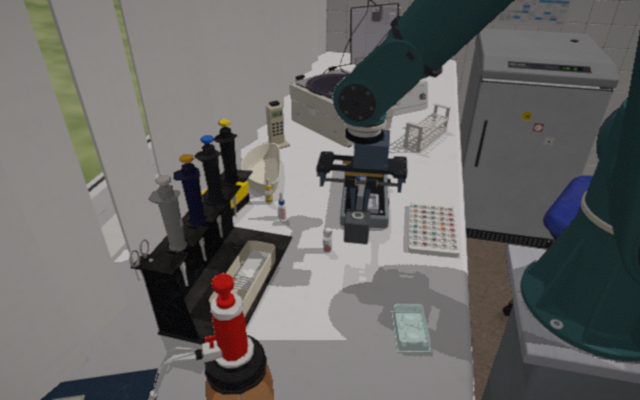

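View pics/p_t.png

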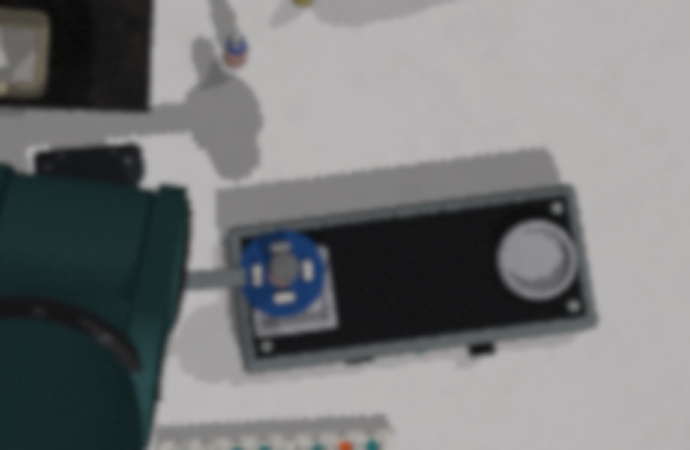

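Request:
{"api": "move_arm", "payload": {"deltas": [{"translation": [-0.6,0,0],"rotation": [0,0,0],"jaw": 0.06},{"translation": [-1.8,0,0],"rotation": [0,0,-0.005],"jaw": 0.06},{"translation": [-3.6,-0.1,0],"rotation": [0,0,-0.01],"jaw": 0.06},{"translation": [-6,-0.1,0],"rotation": [0,0,-0.015],"jaw": 0.06},{"translation": [-8.5,-0.2,0],"rotation": [0,0,-0.02],"jaw": 0.06},{"translation": [-11,-0.3,0],"rotation": [0,0,-0.025],"jaw": 0.06},{"translation": [-13.5,-0.3,0],"rotation": [0,0,-0.03],"jaw": 0.06},{"translation": [-16,-0.4,0],"rotation": [0,0,-0.035],"jaw": 0.06},{"translation": [-18,-0.4,0],"rotation": [0,0,-0.04],"jaw": 0.06},{"translation": [-19.5,-0.5,0],"rotation": [0,0,-0.043],"jaw": 0.06},{"translation": [-20.6,-0.5,0],"rotation": [0,0,-0.046],"jaw": 0.06},{"translation": [-21.1,-0.5,0],"rotation": [0,0,-0.046],"jaw": 0.06},{"translation": [-21.1,-0.5,0],"rotation": [0,0,-0.046],"jaw": 0.06},{"translation": [-21.1,-0.5,0],"rotation": [0,0,-0.046],"jaw": 0.06},{"translation": [-21.1,-0.5,0],"rotation": [0,0,-0.046],"jaw": 0.06}]}}

```text
time_s: 23.2
eef_pos: [0.504, -0.2511, 0.1309]
orientation: [0.661, 0.751, -0.0, -0.0]
contact_force: [0.3, -0.2, -6.5]
width: 0.0134
```

Run:
```python
from h import *
f=grab_frame("wrist");cv2.imwrite("pics/q_w.png",f["img"][:,:,::-1])
g=grab_frame("side");save(g,"q_s",(290,100,430,250),4)
t=grab_frame("top");save(t,"q_t",(310,160,480,290),4)
s=read_state();print(s["eef_pos"],s["orientation"],s["contact_force"],s["joint_vel"].round(3),s["width"])
for n,q in(("w",f),("s",g),("t",t)):
  for k,z in(("carrier_stage",.143),("carrier_balance",.139),("vial_grey_mid",.1685),("dock_ring",.055)):
    for d in place_of(q,k)[:1]: print(n,k,round(float(d["p"]),2),np.round(d["centre"],1),at(q,d["centre"],z).round(4))
```

```text
[ 0.50409816 -0.25128382  0.13095345] [6.60700913e-01 7.50649255e-01 4.57474090e-07 1.24911895e-05] [-0.71500815 -1.35014044 -5.05290714] [-0.003  0.001 -0.001 -0.002 -0.     0.   ] 0.013710666004619875
w carrier_balance 0.89 [315.6 254.3] [ 0.5045 -0.2523  0.139 ]
s carrier_stage 0.6 [367.5 131.8] [ 0.5245 -0.3885  0.143 ]
s carrier_balance 0.96 [367.2 158.2] [ 0.5047 -0.2451  0.139 ]
s vial_grey_mid 0.42 [369.9 123.1] [ 0.5198 -0.3904  0.1685]
s dock_ring 0.93 [366.7 161.6] [ 0.5202 -0.3796  0.055 ]
t carrier_stage 0.93 [436.1 232.2] [ 0.5209 -0.3768  0.143 ]
t vial_grey_mid 0.67 [443.5 232.4] [ 0.5177 -0.3868  0.1685]
t dock_ring 0.95 [429.6 235.2] [ 0.5231 -0.3816  0.055 ]
```

View pics/q_w.png

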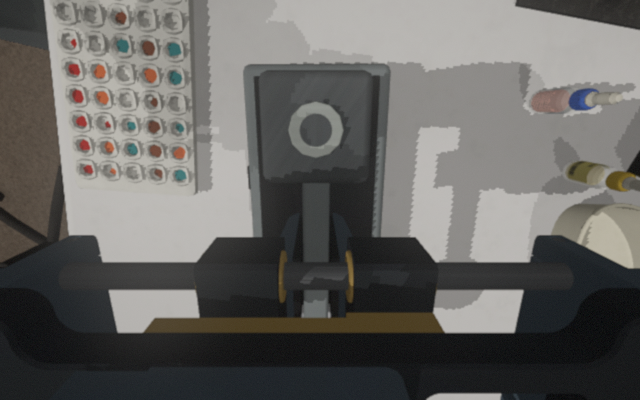

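View pics/q_s.png

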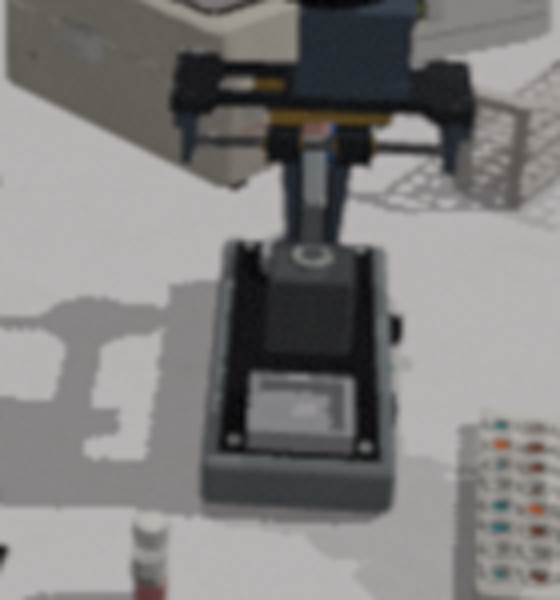

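View pics/q_t.png

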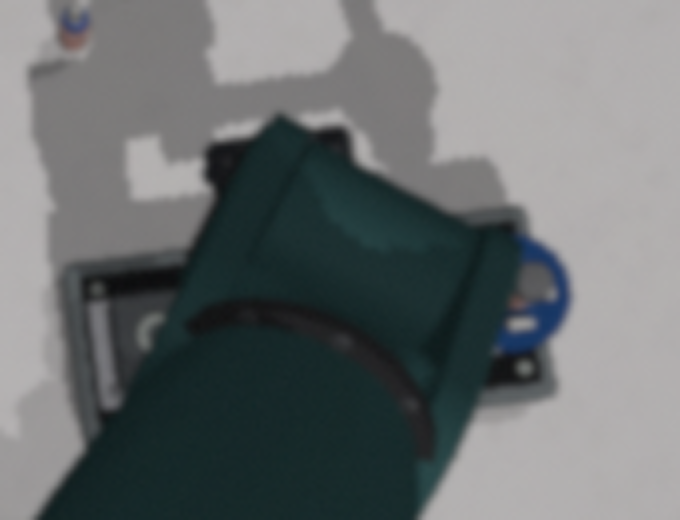

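Run:
```python
from h import *
t=grab_frame("top");l=t["img"];save(t,"r_t",(420,205,470,260),11)
a=lambda P:((proj(t,P)-[420,205])*11).round(0)
c=np.array([.5206,-.3801])
print("stage",a((*c,.143)),"cap",a((*c,.194)),"edges",a((c[0],c[1]-.033,.143)),a((c[0]-.033,c[1],.143)))
u=np.array([.126,-.992]);v=np.array([.992,.126])
for d in(u,-u,v,-v): print("stop",a((*(c+.0183*d),.15)))
```

```text
stage [194. 301.] cap [256. 272.] edges [357. 300.] [200. 463.]
stop [292. 285.]
stop [112. 308.]
stop [187. 207.]
stop [217. 387.]
```

View pics/r_t.png

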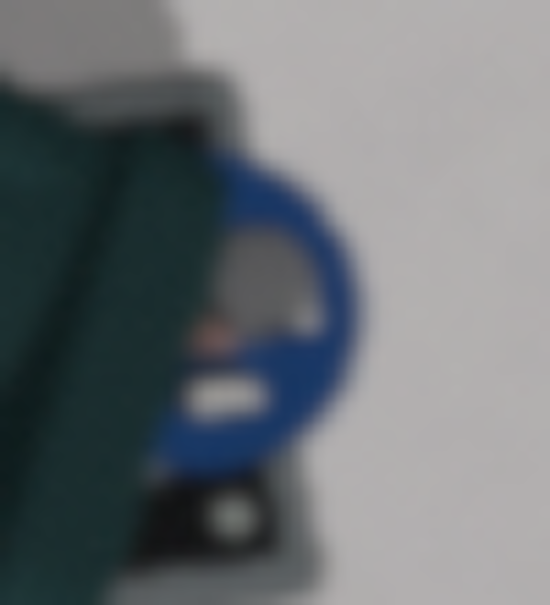

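Run:
```python
from workcell import *
print(finish_job()); print(read_state()["time_s"])
```

```text
the job is handed in; nothing more can be done
None
the job is handed in; nothing more can be done
```

I stood the grey-capped vial on the blue stage between its four stops and let go of it. I then gripped the bar at the balance point with 50 N and lifted the carrier. It was held over the dock seats when I handed the job in at about 24 s; no verdict was given.

**Last checks before handing in:**
- **Position:** by my estimates the stage centre was 1–3 mm from the ring centre. The bar was gripped within about 1–2 mm of the balance point. The underside was about 105 mm above the worktop, which is 50 mm above the seat rims.
- **Carrier:** in the wrist view the dark block looked the same as before the lift, so I took the carrier as level. The joints were still, and the measured load of 5–6.5 N fits the carrier's weight.
- **Vial:** in the top view it stood upright and was centred between the stops to about 1 mm. My estimate was partly blocked by the arm, and the network put the vial about 7–10 mm off the stage centre. I trusted the picture instead.
- **Bystanders:** I did not touch the white-capped vial or the dropper bottles. I did not measure their positions again at the end.

**Disagreement:** the side camera put the dock's length axis points about 10 mm off the top camera's at first. I used the top view because its ring-to-seat distance, 198 mm, matched the stated 200 mm.

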